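Set the shaker's speed selector and start it

TASK

The orbital shaker is loaded with two jars and has to be started at speed four. Push the lever of its large click-stop speed selector round with a fingertip until it rests in the click of the fourth bar, and only then press the round start button beside it all the way down and let go. Work gently, leave the small time knob as it is, and do not shift or pick up the shaker's jars or the things around it.

Things in the scene. Friction and masses are not known exactly. Their poses are not given: they have to be found in the camera images.
- shaker: Orbital shaker, fixed: a white box 240 (x) x 300 (y) x 60 mm high. Origin: centre of its underside; +x away from the robot, y left, z up. Front part of its top (x -120 to +25 mm) is the flat control panel, 60 mm up; behind lies a black platform with a rim (72 mm up) carrying two jars. Panel, all at x -55 mm: speed selector y +75, small time knob y -25, start button y -105 mm.
- dial_axis (a point): On the vertical axis of the speed selector, at the panel surface; axes as the shaker's. Selector: grey disc of radius 30 mm, 11 mm high, with a hub of radius 13 mm and one lever (the pointer), a bar 12 mm wide from the hub out to 48 mm from the axis, 14 to 36 mm above the panel. Turn it by pushing the lever's side, 30 to 42 mm from the axis.
- lever_tip (a point): End of the lever, 48 mm from the axis, half-way up the lever (25 mm above the panel). It turns with the selector and shows where the lever points.
- mark_4 (a point): Middle of bar 4 of the scale, 64 mm from the selector's axis. The scale lies flat on the panel round the selector, 57 to 76 mm from the axis: an open ring (off) at the left (shaker's +y), then clockwise seen from above every 30 degrees six flat black bars, 1 to 6, each longer than the last.
- speed_dial (a joint): Selector angle, rad: 0 at the open ring, growing clockwise seen from above; a sprung click every 0.524 (30 degrees); bar 4 = 2.094; end stops -0.06 and 3.20. Half-way between two marks (0.26 past the last) it snaps to the next by itself. Pushing it over takes about 4 N at 35 mm from the axis. Starts in click 0, 1 or 2.
- time_knob (a joint): Small black round time knob, radius 14 mm, 12 mm high, angle in rad; starts at 0 and is to stay there.
- start_top (a point): Centre of the top face of the start button: grey, round, radius 14 mm, in a black housing. It is pressed straight down.
- start (a joint): Travel of the start button in m: 0 released, 0.006 fully down; a spring returns it, 5 N at full travel.
- jar_left: Sample jar with a white screw lid, 41 mm across, 58 mm high, on the left of the platform; origin at the centre of its underside. Loose; leave it.
- jar_right: The same jar on the right of the platform. Loose; leave it.
- bottle: White reagent bottle, 50 mm across, 135 mm high, standing left of the shaker; origin at the centre of its underside. Loose; leave it.
- timer: Small white lab timer, 42x66x57 mm, right of the shaker; origin at the centre of its underside. Loose; leave it.

How it is judged:
By the outcome, as a careful person would: the job done as asked, in the order asked, and still so for the second after the job is handed in, with the robot touching nothing.
It also fails if it takes over 54 s, if anything falls off the work surface, if the arm or the gripper's body presses on something with over 40 N, if the wrist force passes 120 N, or if a joint passes its speed limit or range.

ROBOT

A 6-joint arm with a two-finger parallel gripper is mounted at the origin on a cart in front of the work surface, level with it; the furniture and walls round the work are solid. World frame = base frame: x ahead of the robot, y to its left, z up, the work surface at z = 0. Lengths are in mm, angles in rad, forces in N, time in s.
With the tool pointing down it reaches from about 300 to 775 mm from the base axis. Payload 14.6 kg.
Tool frame: the origin (TCP) lies between the finger pads; the fingertips stand 19 mm ahead of it and the grasp point (between the pads) is the TCP; z points along the fingers, y is the line along which they close (so a half turn about z gives the same grasp; the last joint's range is limited). The gripper opens to 94 mm and grips with 3 to 60 N. Pads are 16 mm wide; open, the fingers measure 119 mm over their backs; the gripper's body (75 mm by 177 mm) begins 78 mm behind the grasp point.
Start: joints at [1.061, 0.3, 1.521, -0, 1.321, -0.067], TCP at [235.655, 496.947, 224.446] pointing down, gripper open.
Joint ranges: [-3.03, 3.03], [-0.79, 2.21], [0.23, 2.52], [-1.04, 4.18], [0, 3.07], [-2.55, 2.55]. Speed limits (rad/s): [2.22, 2.22, 2.57, 3.14, 3.14, 3.14].

INTERFACE

Orientations are given as [roll, pitch, yaw] about the fixed x, y, z axes, in that order (R = Rz(yaw) Ry(pitch) Rx(roll)).
In Python, from cell import monitor, imaging, job, find_in, trace gives the robot as it stands. The module is installed in compiled form; this text tells all that it offers.
- The arm moves only by the tool arm_command, never from a script. Its argument "steps" is a list of rows, each a list of 5 numbers: the opening, from 0 (shut) to 1 (fully open), then the shift along the tool's x, y, z in mm, then the turn about the tool's z in degrees. In form: [[gripper, dx, dy, dz, turn], ...]. A call has 1 to 20 rows; each row is the pose to reach, as a shift and turn from the pose commanded when the call began, along the tool's axes at that moment; what a row does not reach only later rows make up. A row lasts 1/8 s, in which the tool goes at most 62.5 mm and 10.7 degrees, less where a joint would pass 70% of its speed; a pose out of reach is approached as far as the arm can. A call with a gripper value outside its range is refused whole. The fingers move at their own pace and stop on an object; "force" is the grip in N (left out, the last holds). Time passes only in rows, so rows that repeat a pose let the fingers close. It gives the time, the measured TCP pose, the force, the opening and the grip force at its end, in the units of the state.
- monitor.read_state(): the state, without advancing time (a new reading comes with each control period).
- imaging.camera(name): name is "scene" or "top"; returns a dict with "img" (480x640x3 uint8, red, green, blue), "mtx" (3x3 intrinsics, pixels), "view" (4x4, takes a point from world to camera coordinates). Camera axes: x right, y down, z forward; pixel columns grow to the right and rows downward; lengths in mm; the calibration is good to about 2 mm. A picture is of the moment at which its call begins. There is no depth.
- job.sign_off(): hands the job in; it is judged then, once.
Trained networks look in a picture, given as the dict that the camera call returned (one of the last four; its "shot" number tells which), for a name from the list of things; names that differ only in an ending like _2 or _b are one class to them, and where a whole thing is asked for, a point or a joint stands for the part that bears it (a point fixed in the world has none). Each returns a list of dicts, best first, with "p" (0 to 1); they miss things now and then, are a little off and sometimes report something else, mostly with a low value. They report only what shows in the picture. A call takes as long as a camera call.
- find_in(picture, target): "rect" ([centre column, centre row, width, height] in pixels, round what is visible of it).
- trace(picture, target): "region" (480x640 bool, what is visible of it) and "rect" ([centre column, centre row, width, height] in pixels, round what is visible of it).
The state is a dict: "clock": time; "joints": joint angles; "qd": joint speeds; "effort": joint torques, N m; "eef_pos": TCP position; "eef_rot": TCP orientation; "wrist_force": force on the tool from outside, world axes, zero at the start; "moment": the same for the moment, N m; "finger_gap": finger opening in mm; "finger_force": force on a finger pad.
Only numpy, scipy, OpenCV 4.12 (cv2) and the standard library are available. Lean on these libraries where they do the work, as an engineer would, in place of code of your own. Each camera call takes 0.05 s, during which the arm holds its last target. There are 200 camera calls.

## Working session

There is one attempt and no reset: what is moved stays moved. The work goes in short steps, Python scripts to look and compute and a tool call to move; the robot and the scene stay as the last step left them, time stands still between calls to the robot, and variables do not carry over. Pictures are saved under pics/ and viewed, at most 10 in all, crops included, and the job is handed in when it is done.

Besides the shell and the picture viewer there is one more tool, called after "Call:" by a JSON object that holds its "op" and its "data", one argument or row to a line. arm_command: Moves the arm, as the interface text tells. Its arguments: {"type":"object","properties":{"steps":{"type":"array","items":{"type":"array","items":{"type":"number"}}},"force":{"type":"number"}},"required":["steps"]}

```bash
mkdir -p pics
python3 - <<'E'
from cell import monitor, imaging, find_in
import cv2
s=monitor.read_state(); print(s)
for n in("top","scene"):
    c=imaging.camera(n); cv2.imwrite(f"pics/{n}0.png",c["img"][:,:,::-1])
    print(n,c["mtx"].tolist(),c["view"].round(4).tolist())
    for t in("shaker","speed_dial","time_knob","start","lever_tip","mark_4","start_top","dial_axis","bottle","timer"):
        print(t,[(round(d["p"],2),[round(float(v),1) for v in d["rect"]]) for d in find_in(c,t)[:2]])
E
```

```text
{'clock': 0.0, 'joints': array([ 1.06139907e+00,  3.00504217e-01,  1.52153775e+00,  8.90249130e-06,
        1.32069721e+00, -6.66006810e-02]), 'qd': array([-0.00012262,  0.00152527,  0.00181724,  0.00101386,  0.00061402,
        0.00234355]), 'effort': array([ 1.96123809e-03, -5.31824005e+01, -3.52729332e+01,  7.09006819e-02,
        2.45218672e-02, -9.87109547e-05]), 'eef_pos': array([235.54950756, 496.76084643, 223.88647983]), 'eef_rot': array([-3.14044924e+00, -8.49068114e-05,  2.69879382e+00]), 'wrist_force': array([-0.07729874,  0.24013934,  0.2442608 ]), 'moment': array([ 0.00943647, -0.03606371, -0.03341982]), 'finger_force': 0.0, 'finger_gap': 94.07984084204324}
top [[457.262645362446, 0.0, 320.78695517900593], [0.0, 457.262645362446, 239.04450354972255], [0.0, 0.0, 1.0]] [[-0.0092, -0.9997, -0.0243, 25.9548], [-0.997, 0.011, -0.077, 583.1764], [0.0772, 0.0235, -0.9967, 1032.7997], [0.0, 0.0, 0.0, 1.0]]
shaker [(0.89, [347.4, 251.6, 150.3, 131.3])]
speed_dial [(0.82, [311.8, 283.0, 38.4, 27.8])]
time_knob [(0.43, [363.2, 275.9, 16.3, 11.1])]
start [(0.49, [402.2, 268.1, 8.8, 
[... 368 characters left out ...]
66], [0.0, 483.50222969547053, 231.55459307321487], [0.0, 0.0, 1.0]] [[0.6513, -0.7587, 0.0125, -372.3304], [-0.3857, -0.3452, -0.8556, 268.5493], [0.6535, 0.5524, -0.5175, 822.2588], [0.0, 0.0, 0.0, 1.0]]
shaker [(0.82, [323.4, 252.0, 159.0, 107.2])]
speed_dial [(0.92, [284.3, 236.8, 31.4, 22.0]), (0.59, [210.2, 189.6, 17.4, 46.0])]
time_knob [(0.56, [324.6, 250.9, 13.6, 7.9])]
start [(0.65, [356.9, 259.1, 7.8, 12.2])]
lever_tip [(0.6, [368.4, 220.8, 15.5, 26.6]), (0.55, [286.9, 232.9, 26.1, 26.2])]
mark_4 [(0.93, [325.6, 250.4, 155.1, 104.2])]
start_top []
dial_axis [(0.68, [326.9, 252.6, 160.0, 102.1])]
bottle [(0.67, [209.9, 188.9, 19.1, 47.9])]
timer [(0.68, [454.8, 314.3, 41.8, 43.0])]
```

Run:
```python
import cv2,numpy as np
a=cv2.imread("pics/top0.png"); b=cv2.imread("pics/scene0.png")
A=cv2.resize(a[180:325,255:455],(800,580),interpolation=cv2.INTER_CUBIC)
B=cv2.resize(b[180:325,230:430],(800,580),interpolation=cv2.INTER_CUBIC)
cv2.imwrite("pics/A.png",A);cv2.imwrite("pics/B.png",B)
```

```text
(no output)
```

View pics/A.png

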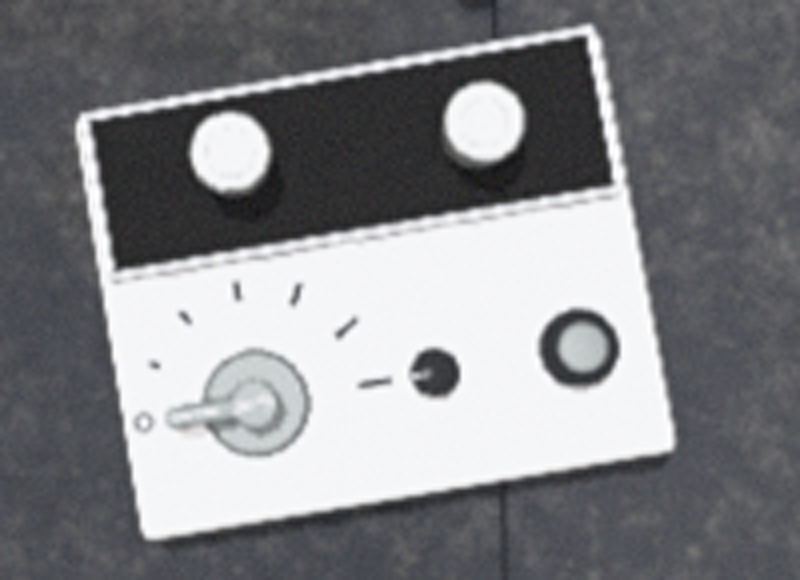

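View pics/B.png

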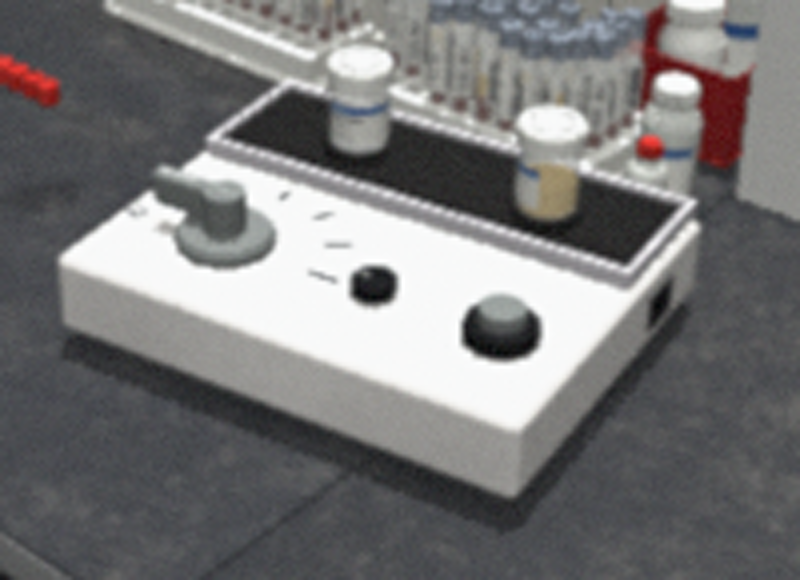

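View pics/top0.png

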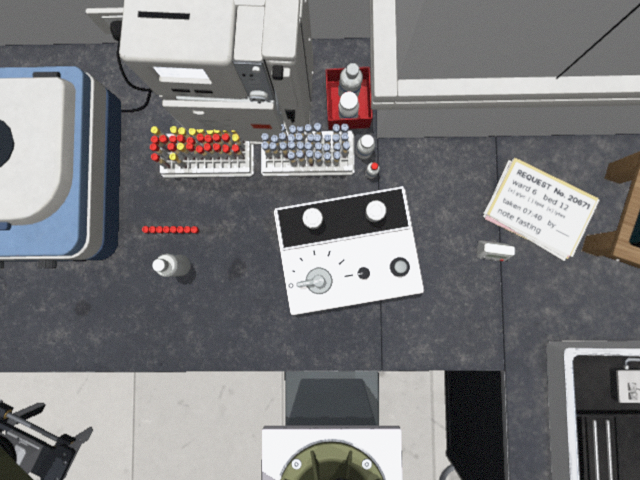

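The top crop shows the lever pointing at the open ring (click 0), with the ring at (143,422), the hub at about (255,405) and the button at (580,347) in crop pixels. The second crop, from the scene camera, agrees. Next I fit the shaker pose from the corners and marks in both views.

```bash
cat > h.py <<'E'
import numpy as np
from scipy.optimize import least_squares
from cell import imaging
def proj(c,P):
    q=c["view"][:3,:3]@P+c["view"][:3,3]; q=c["mtx"]@q; return q[:2]/q[2]
def w(p,P):
    c,s=np.cos(p[2]),np.sin(p[2]); return np.array([p[0]+c*P[0]-s*P[1],p[1]+s*P[0]+c*P[1],P[2]])
def bar(k,r=66.5):
    a=k*np.pi/6; return (-55+r*np.sin(a),75+r*np.cos(a),60)
E
python3 - <<'E'
from h import *
T=imaging.camera("top");S=imaging.camera("scene")
top=[((-120,150,60),(145,540)),((-120,-150,60),(672,450)),((120,150,72),(80,117)),((120,-150,72),(597,30)),
 (bar(0),(143,422)),(bar(6),(375,382)),(bar(3),(238,291)),(bar(4),(297,294)),(bar(5),(346,327)),((-55,-25,72),(436,371))]
sc=[((-120,150,60),(62,262)),((-120,-150,60),(515,430)),((120,150,72),(288,82)),((120,-150,72),(697,205)),(bar(6),(322,276)),(bar(0),(140,210))]
L=[(T,P,(255+u/4,180+v/4)) for P,(u,v) in top]; M=[(S,P,(230+u/4,180+v/4)) for P,(u,v) in sc]
for O in(L,M,L+M):
    f=lambda p:np.concatenate([proj(c,w(p,P))-np.array(uv) for c,P,uv in O])
    r=least_squares(f,[500,0,0],loss="soft_l1",x_scale=[100,100,.1]); print(r.x.round(4),f(r.x).reshape(-1,2).round(1).tolist())
p=r.x
for n,P in dict(axis=(-55,75,60),lever=(-55,123,85),knob=(-55,-25,72),start=(-55,-105,75)).items(): print(n,w(p,P).round(1),[(4*(proj(T,w(p,P))-[255,180])).round(0),(4*(proj(S,w(p,P))-[230,180])).round(0)])
E
```

```text
[ 5.537752e+02 -4.143460e+01  1.623000e-01] [[-0.6, 1.1], [2.2, 0.3], [-2.8, -0.4], [1.5, -2.1], [-1.2, 0.7], [0.0, 0.4], [-0.5, -1.3], [0.2, -0.7], [0.7, 0.0], [0.1, 0.6]]
[ 5.547966e+02 -4.503440e+01  1.455000e-01] [[-1.9, -1.9], [0.6, 0.4], [-0.2, -1.5], [3.1, 0.1], [0.3, 0.3], [-1.1, -0.1]]
[ 5.53935e+02 -4.24728e+01  1.56700e-01] [[-0.5, 0.7], [2.4, 0.7], [-2.1, -0.9], [2.3, -1.9], [-0.9, 0.3], [0.4, 0.3], [0.0, -1.6], [0.7, -0.8], [1.1, -0.1], [0.5, 0.6], [-2.9, -1.6], [0.3, -0.2], [-1.9, -1.6], [1.8, -0.6], [-0.6, 0.1], [-2.3, 0.1]]
axis [487.9  23.   60. ] [array([258., 403.]), array([223., 243.])]
lever [480.4  70.4  85. ] [array([169., 419.]), array([154., 183.])]
knob [503.5 -75.8  72. ] [array([438., 373.]), array([371., 276.])]
start [ 516.  -154.8   75. ] [array([583., 349.]), array([499., 316.])]
```

Call:
{"op": "arm_command", "data": {
  "steps": [
    [0,-15,-12,0,3],
    [0,-45,-36,0,9],
    [0,-80,-64,0,17],
    [0,-115,-92,0,25],
    [0,-150,-120,0,33],
    [0,-185,-148,0,41],
    [0,-220,-176,0,48],
    [0,-255,-204,10,53],
    [0,-290,-232,20,55.6],
    [0,-325,-260,35,55.6],
    [0,-355,-283,50,55.6],
    [0,-375,-299,60,55.6],
    [0,-385.2,-306.3,64,55.6],
    [0,-385.2,-306.3,64,55.6],
    [0,-385.2,-306.3,64,55.6]
  ],
  "force": 10
}}

```text
clock: 3.08
eef_pos: [452.3, 55.7, 160.9]
eef_rot: [3.141, 0.0, 1.729]
wrist_force: [0.2, 0.6, 0.5]
finger_gap: 0.6
finger_force: 0.0
```

Call:
{"op": "arm_command", "data": {
  "steps": [
    [0,0,0,15,0],
    [0,0,0,35,0],
    [0,0,0,52,0],
    [0,0,0,61,0],
    [0,0,0,61,0],
    [0,0,0,61,0]
  ]
}}

```text
clock: 3.82
eef_pos: [452.7, 55.3, 99.9]
eef_rot: [3.141, 0.0, 1.729]
wrist_force: [0.9, -1.1, -0.2]
finger_gap: 0.6
finger_force: 0.0
```

Run:
```python
from cell import monitor, imaging
import cv2,numpy as np
s=monitor.read_state();print(s["eef_pos"],s["eef_rot"],s["wrist_force"],s["joints"])
a=imaging.camera("top")["img"][:,:,::-1];b=imaging.camera("scene")["img"][:,:,::-1]
f=lambda i,x,y:cv2.resize(i[y:y+110,x:x+80],(400,550),interpolation=cv2.INTER_CUBIC)
cv2.imwrite("pics/C.png",np.hstack([f(a,270,220),f(b,245,170)]))
```

```text
[452.70535205  55.251922    99.8820563 ] [3.14083100e+00 9.20837151e-05 1.72856397e+00] [ 0.94348823 -1.14584176 -0.18136126] [ 4.11110359e-02  2.47049118e-01  1.90816395e+00 -3.36783142e-06
  9.85612388e-01 -1.16654783e-01]
```

View pics/C.png

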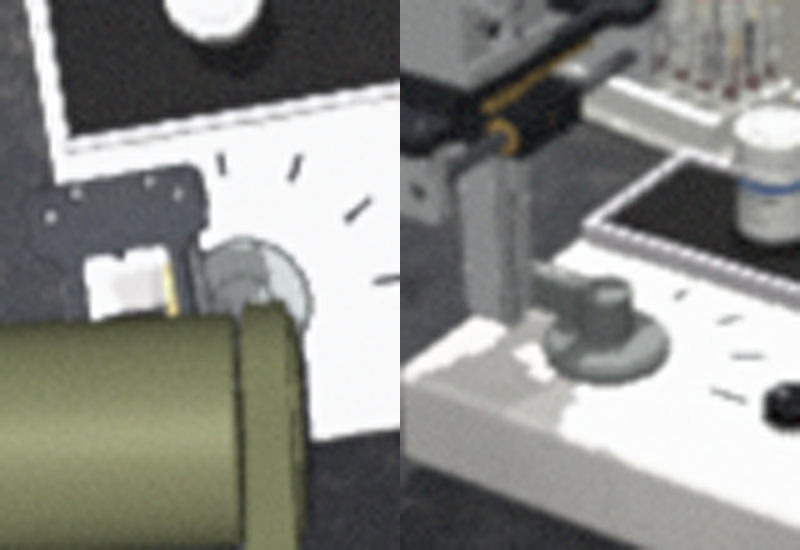

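The finger stands clear on the near side of the lever, at the right height. I'll work out the arc rows.

Run:
```python
import numpy as np
def pos(a,r=37,b=18.5):
    c,s=np.cos(np.radians(a)),np.sin(np.radians(a)); return np.array([r*c+b*s,r*s-b*c])
for A in(np.arange(-6,61,6),): print([[0,*(pos(a)-[37,-30]).round(1).tolist(),0,max(int(a),0)] for a in A])
c,s=np.cos(np.radians(60)),np.sin(np.radians(60))
R=np.array([[c,s],[-s,c]])
print([[0,*(R@(pos(a)-pos(60))).round(1).tolist(),0,int(a-60)] for a in(65,70,75,80,85,90,95,100,104,108,112)])
```

```text
[[0, -2.1, 7.7, 0, 0], [0, 0.0, 11.5, 0, 0], [0, 1.7, 15.5, 0, 6], [0, 3.0, 19.6, 0, 12], [0, 3.9, 23.8, 0, 18], [0, 4.3, 28.1, 0, 24], [0, 4.3, 32.5, 0, 30], [0, 3.8, 36.8, 0, 36], [0, 2.9, 41.0, 0, 42], [0, 1.5, 45.1, 0, 48], [0, -0.3, 49.1, 0, 54], [0, -2.5, 52.8, 0, 60]]
[[0, 1.5, 3.3, 0, 5], [0, 2.7, 6.7, 0, 10], [0, 3.5, 10.2, 0, 15], [0, 4.1, 13.8, 0, 20], [0, 4.4, 17.4, 0, 25], [0, 4.3, 21.0, 0, 30], [0, 3.9, 24.6, 0, 35], [0, 3.2, 28.1, 0, 40], [0, 2.5, 30.9, 0, 44], [0, 1.5, 33.6, 0, 48], [0, 0.4, 36.3, 0, 52]]
```

Call:
{"op": "arm_command", "data": {
  "steps": [
    [0,0,4,0,0],
    [0,0,8,0,0],
    [0,0,11.5,0,0],
    [0,1.7,15.5,0,6],
    [0,3.0,19.6,0,12],
    [0,3.9,23.8,0,18],
    [0,4.3,28.1,0,24],
    [0,4.3,32.5,0,30],
    [0,3.8,36.8,0,36],
    [0,2.9,41.0,0,42],
    [0,1.5,45.1,0,48],
    [0,-0.3,49.1,0,54],
    [0,-2.5,52.8,0,60],
    [0,-2.5,52.8,0,60]
  ]
}}

```text
clock: 5.68
eef_pos: [505.2, 60.9, 99.4]
eef_rot: [-3.142, 0.0, 0.682]
wrist_force: [0.1, -0.0, -0.8]
finger_gap: 0.4
finger_force: 0.0
```

Run:
```python
from cell import monitor, imaging
import cv2,numpy as np
s=monitor.read_state();print(s["eef_pos"],s["eef_rot"],s["wrist_force"],s["joints"])
a=imaging.camera("top")["img"][:,:,::-1];b=imaging.camera("scene")["img"][:,:,::-1]
f=lambda i,x,y:cv2.resize(i[y:y+110,x:x+80],(400,550),interpolation=cv2.INTER_CUBIC)
cv2.imwrite("pics/D.png",np.hstack([f(a,290,210),f(b,255,170)]))
```

```text
[505.21993005  60.93806979  99.35224429] [-3.14154167e+00  6.39984538e-05  6.81726385e-01] [ 0.13449531 -0.0424737  -0.78511128] [4.80508983e-02 3.53832544e-01 1.76519745e+00 3.73898933e-06
 1.02264442e+00 9.37118893e-01]
```

View pics/D.png

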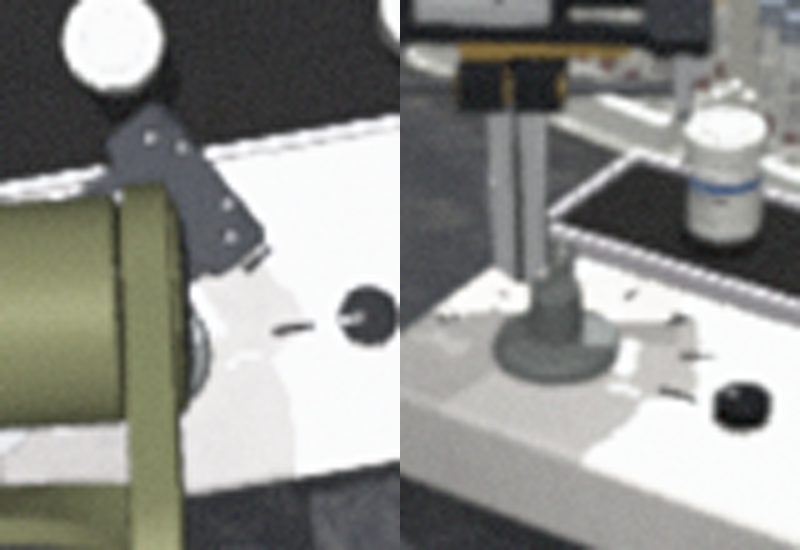

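The lever has moved on to bar 2, with the finger just behind it and almost no force. Carry on along the arc.

Call:
{"op": "arm_command", "data": {
  "steps": [
    [0,1.5,3.3,0,5],
    [0,2.7,6.7,0,10],
    [0,3.5,10.2,0,15],
    [0,4.1,13.8,0,20],
    [0,4.4,17.4,0,25],
    [0,4.3,21.0,0,30],
    [0,3.9,24.6,0,35],
    [0,3.2,28.1,0,40],
    [0,2.5,30.9,0,44],
    [0,1.5,33.6,0,48],
    [0,0.4,36.3,0,52],
    [0,0.4,36.3,0,52],
    [0,0.4,36.3,0,52]
  ]
}}

```text
clock: 7.4
eef_pos: [528.1, 33.1, 99.4]
eef_rot: [3.142, 0.0, -0.224]
wrist_force: [0.3, 0.5, 0.5]
finger_gap: 0.6
finger_force: 0.0
```

Run:
```python
from cell import monitor, imaging
import cv2,numpy as np
s=monitor.read_state();print(s["eef_pos"],s["eef_rot"],s["wrist_force"],s["joints"])
a=imaging.camera("top")["img"][:,:,::-1];b=imaging.camera("scene")["img"][:,:,::-1]
f=lambda i,x,y:cv2.resize(i[y:y+110,x:x+80],(400,550),interpolation=cv2.INTER_CUBIC)
cv2.imwrite("pics/E.png",np.hstack([f(a,290,210),f(b,255,170)]))
```

```text
[528.08827333  33.05087045  99.43541246] [ 3.14152698e+00  8.74817210e-05 -2.24019873e-01] [0.33689933 0.49479567 0.4719592 ] [-6.70059857e-03  3.93666038e-01  1.70813537e+00 -5.24912899e-05
  1.03989083e+00  1.78814218e+00]
```

View pics/E.png

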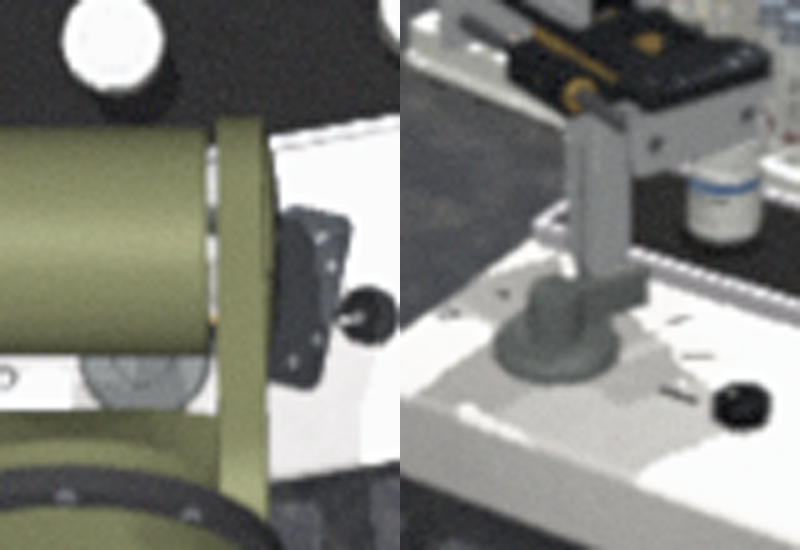

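Call:
{"op": "arm_command", "data": {
  "steps": [
    [0,0,-6,0,0],
    [0,0,-12,0,0],
    [0,0,-12,-20,0],
    [0,0,-12,-50,0],
    [0,0,-12,-75,0],
    [0,3,10,-80,0],
    [0,10,45,-80,0],
    [0,17,85,-80,0],
    [0,22,125,-80,0],
    [0,26,160,-80,0],
    [0,29,180,-80,0],
    [0,30.2,185.6,-80,0],
    [0,30.2,185.6,-80,0],
    [0,30.2,185.6,-80,0]
  ]
}}

```text
clock: 9.25
eef_pos: [516.1, -153.7, 179.4]
eef_rot: [-3.141, 0.0, -0.225]
wrist_force: [0.6, 0.5, -0.1]
finger_gap: 0.4
finger_force: 0.0
```

Run:
```python
from cell import monitor, imaging
import cv2,numpy as np
s=monitor.read_state();print(s["eef_pos"],s["eef_rot"],s["wrist_force"],s["joints"])
a=imaging.camera("top")["img"][:,:,::-1];b=imaging.camera("scene")["img"][:,:,::-1]
f=lambda i,x,y:cv2.resize(i[y:y+110,x:x+80],(400,550),interpolation=cv2.INTER_CUBIC)
cv2.imwrite("pics/F.png",np.hstack([f(a,280,210),f(b,255,190),]))
cv2.imwrite("pics/G.png",cv2.resize(b[150:300,290:430],(560,600),interpolation=cv2.INTER_CUBIC))
```

```text
[ 516.1368391  -153.68633899  179.43115052] [-3.14148426e+00  8.26508589e-05 -2.25245080e-01] [ 0.62296467  0.47816678 -0.09943517] [-3.57463218e-01  3.15637849e-01  1.60887942e+00  1.02924008e-04
  1.21717161e+00  1.43854255e+00]
```

View pics/F.png

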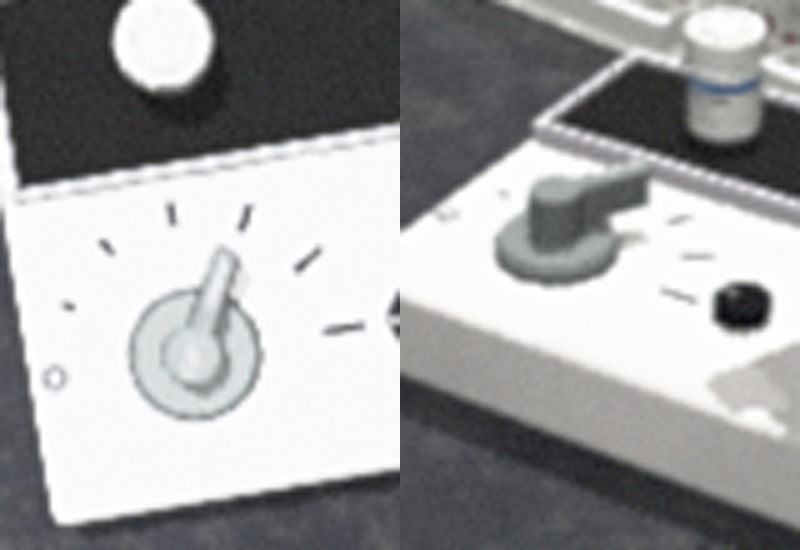

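View pics/G.png

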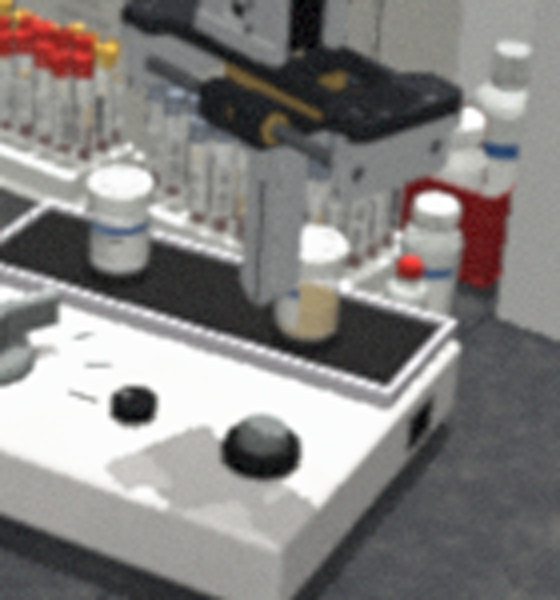

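The lever rests in the bar 4 click, with its tip at (232,255) in line with the fourth bar at (245,218). The jars haven't moved, and the finger is above the button. Lower it in small steps.

Call:
{"op": "arm_command", "data": {
  "steps": [
    [0,0,0,10,0],
    [0,0,0,30,0],
    [0,0,0,52,0],
    [0,0,0,66,0],
    [0,0,0,72,0],
    [0,0,0,75,0],
    [0,0,0,77,0],
    [0,0,0,77,0],
    [0,0,0,77,0]
  ]
}}

```text
clock: 10.48
eef_pos: [516.1, -154.7, 102.8]
eef_rot: [3.142, -0.001, -0.226]
wrist_force: [0.8, 0.2, 0.8]
finger_gap: 0.4
finger_force: 0.0
```

Call:
{"op": "arm_command", "data": {
  "steps": [
    [0,0,0,1,0],
    [0,0,0,2,0],
    [0,0,0,3,0],
    [0,0,0,3,0]
  ]
}}

```text
clock: 10.98
eef_pos: [516.0, -154.7, 99.5]
eef_rot: [3.142, -0.0, -0.226]
wrist_force: [-0.2, 1.1, 2.0]
finger_gap: 0.2
finger_force: 1.2
```

Call:
{"op": "arm_command", "data": {
  "steps": [
    [0,0,0,1,0],
    [0,0,0,2,0],
    [0,0,0,2,0],
    [0,0,0,2,0]
  ]
}}

```text
clock: 11.48
eef_pos: [516.0, -154.7, 97.5]
eef_rot: [3.142, -0.0, -0.226]
wrist_force: [0.1, 1.3, 3.1]
finger_gap: 0.4
finger_force: 1.7
```

Call:
{"op": "arm_command", "data": {
  "steps": [
    [0,0,0,1,0],
    [0,0,0,1.5,0],
    [0,0,0,2,0],
    [0,0,0,2,0],
    [0,0,0,2,0]
  ]
}}

```text
clock: 12.1
eef_pos: [516.0, -154.6, 95.5]
eef_rot: [3.142, -0.0, -0.226]
wrist_force: [0.4, -0.7, 5.5]
finger_gap: 0.5
finger_force: 2.3
```

Call:
{"op": "arm_command", "data": {
  "steps": [
    [0,0,0,0.5,0],
    [0,0,0,1,0],
    [0,0,0,1,0],
    [0,0,0,1,0]
  ]
}}

```text
clock: 12.6
eef_pos: [516.1, -154.7, 95.2]
eef_rot: [3.141, -0.001, -0.226]
wrist_force: [-2.4, 1.4, 12.0]
finger_gap: 0.4
finger_force: 6.1
```

The button is against its end stop: 12 N and no further travel. Lift off straight up.

Call:
{"op": "arm_command", "data": {
  "steps": [
    [0,0,0,-2,0],
    [0,0,0,-6,0],
    [0,0,0,-15,0],
    [0,0,0,-35,0],
    [0,0,0,-60,0],
    [0,0,0,-85,0],
    [0,0,0,-100,0],
    [0,0,0,-100,0],
    [0,0,0,-100,0]
  ]
}}

```text
clock: 13.72
eef_pos: [515.5, -154.5, 193.4]
eef_rot: [-3.141, 0.002, -0.226]
wrist_force: [0.3, 0.0, 0.5]
finger_gap: 0.4
finger_force: 0.0
```

Run:
```python
from cell import monitor, imaging
import cv2,numpy as np
s=monitor.read_state();print(s["clock"],s["eef_pos"],s["wrist_force"])
a=imaging.camera("top")["img"][:,:,::-1];b=imaging.camera("scene")["img"][:,:,::-1]
f=lambda i,x,y:cv2.resize(i[y:y+150,x:x+100],(400,600),interpolation=cv2.INTER_CUBIC)
cv2.imwrite("pics/H.png",np.hstack([f(a,280,190),f(b,290,180),]))
```

```text
13.725 [ 515.54913963 -154.49112558  193.42679197] [0.31402425 0.02221022 0.4998581 ]
```

View pics/H.png

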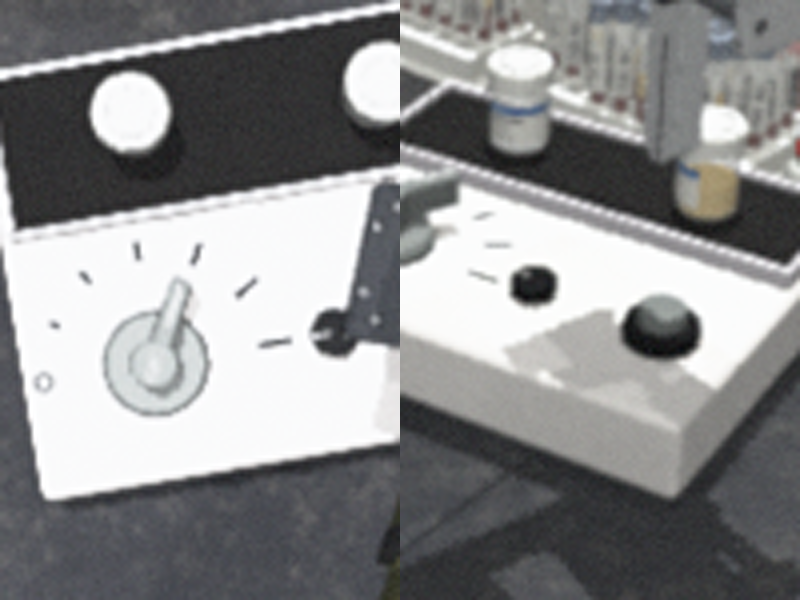

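The lever is still at bar 4 (tip at (180,285), bar at (196,253)). The button is back up at (660,315), the jars are in place and the time knob is unchanged.

```bash
python3 -c "
from cell import job
print(job.sign_off())"
```

```text
the job is handed in; nothing more can be done
None
```

I pushed the speed selector round to the bar 4 click, then pressed the start button fully down and released it. The jars and time knob looked unmoved in the last picture, and I handed the job in at about 14 s.

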